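# Extend the telescopic jar brush

### The job

Get the telescopic jar brush ready for scrubbing the deep jar: squeeze the orange button on its grip and, with the brush still standing in its drip pot, pull the handle up past the first stop to the second, then let the button spring out so that the handle locks there. Take hold of the grip again so that the button stays out (by its two ribbed sides), lift the brush clear of the pot, and finish while holding it in the air above the pot, upright and locked at full length. Leave the other things on the worktop as they stand.

Things in the scene. Friction and masses are not known exactly. Their poses are not given: they have to be found in the camera images.
- brush: Jar brush standing upright, head down, in the pot; about 430 g (0.9 to 1.35 times). Origin: centre of the flat underside of the bristle head; z up along the brush. Up from it: round bristle head 41 mm wide to z 45 mm, grey collar to 55, round steel sleeve 24 mm wide to 144 with three dark lock slots on its -x side, then the handle. -x is the orange button's side, roughly toward the robot.
- handle (a joint): How far the handle is drawn up out of the sleeve, m: 0 pushed in (start), 0.035 first stop, 0.070 second stop and end of travel. With the button out a pawl locks it at these three places; with it in, the handle slides on past the first stop. The pull of 1.5 to 2 N is less than the sleeve's weight, so the brush stays in the pot; beyond the second stop it all comes up. Let go, it stays by friction.
- button (a joint): How far the orange button is pressed in, m: 0 out (start), 0.005 flush with the grip. A spring pushes it out with 3 N, rising to 6 N when flush. The handle is free beyond about 0.004. Let go at a stop, the button springs fully out and locks; between stops it stays part way in.
- grip (a point): Point on the handle's axis inside the grip, level with the button's middle, moving with the handle; at the start 192 mm above the brush's origin. Axes as the brush. The dark blue grip is a 26 x 26 mm square bar from 45 mm below this point to 29 mm above it; button on its -x side, smooth +x side, ribbed +y and -y sides. Squeezing across x presses the button flush; across y leaves it out.
- button_face (a point): Middle of the orange button's outer face (14 mm wide, 22 mm tall), 18 mm from the handle's axis along -x while out, so 5 mm proud of the grip.
- pot: White ceramic drip pot with a blue rim, stuck fast to the worktop; origin at the centre of its underside. Foot 92 mm wide; open cup 62 mm wide outside, 52 mm inside, so the head has 5 mm play all round, inner floor 8 mm and rim 52 mm above the worktop: the brush must rise more than 44 mm to leave it. A fridge, 0.51 m high, stands left of the worktop, beyond y = 0.46 m and x = 0.35 m.
- jar: Empty open glass jar, 84 mm across, 118 mm tall; bystander, origin under its centre.
- soap: Washing-up liquid bottle, 46 x 76 mm, 237 mm tall; bystander, origin under its centre.
- glass: Clear tumbler, 81 mm across, 91 mm tall; bystander, origin under its centre.
- orange_jug: Small orange milk jug, 67 x 103 mm, 85 mm tall; bystander, origin under its centre.
- mug: Pale grey stoneware mug, 116 x 85 mm with its handle, 93 mm tall; bystander, origin under its centre.
Things that resemble listed ones, but are neither listed nor needed, are in the scene too. There is more than one size of the pot; the job needs the smaller.

How it is judged:
By the outcome, as a careful person would: the job done as asked, in the order asked, and still so for the second after the job is handed in, while the arm keeps its last pose, push and grip.
It also fails if it takes over 45 s, if anything falls off the work surface, if the arm or the gripper's body presses on something with over 40 N, if the wrist force passes 120 N, or if a joint passes its speed limit or range.

### The arm

A 6-joint arm with a two-finger parallel gripper is mounted at the origin on a cart in front of the work surface, level with it; the furniture and walls round the work are solid. World frame = base frame: x ahead of the robot, y to its left, z up, the work surface at z = 0. Lengths are in m, angles in degrees, forces in N, time in s.
With the tool pointing down it reaches from about 0.325 to 0.85 m from the base axis. Payload 15.5 kg.
Tool frame: the origin (TCP) lies midway between the tips of the shut fingers; the grasp point (between the pads) lies 19 mm behind it; z points along the fingers, y is the line along which they close (so a half turn about z gives the same grasp; the last joint's range is limited). The gripper opens to 91 mm and grips with 3 to 60 N. Pads are 32 mm wide; open, the fingers measure 118 mm over their backs; the gripper's body (76 mm by 178 mm) begins 60 mm behind the grasp point.
Start: joints at [-70.789, 28.281, 77.091, -0, 74.628, -5.472], TCP at [0.261, -0.568, 0.214] pointing down, gripper open.
Joint ranges: [-166.48, 166.48], [-47.26, 123.95], [12.59, 153.08], [-70.14, 250.14], [6.76, 159.57], [-176.63, 176.63]. Speed limits (degrees/s): [108.29, 108.29, 147.25, 172.46, 172.46, 172.46].

### API

Orientations are given as a 3x3 rotation matrix whose columns are the frame's x, y, z axes.
In Python, from bench import ctrl gives the robot as it stands. The module is installed in compiled form; this text tells all that it offers. Calls block until the motion is done:
- ctrl.goto(position, orientation): joint-space move of the TCP to a pose.
- ctrl.move_l(position, vel=0.15, ori=None, contact_N=None): straight line of the TCP; ori=None keeps the orientation; vel is the mean speed in m/s. With contact_N (N) it stops when the force on the tool has changed by that much, and returns True; else False.
- ctrl.movej(angles): joint-space move.
- ctrl.command_gripper(opening): opening from 0.0 (shut) to 1.0 (fully open); the grip force is fixed at half the most; returns when the fingers have stopped.
- ctrl.sleep(seconds).
- ctrl.ik(position, orientation): joint angles nearest the present ones, or None.
- ctrl.read_camera(name): name is "side" or "top" or "wrist"; returns the picture (400x640x3 uint8, blue, green, red); there is no depth.
- ctrl.camera_params(name): a dict with "fx", "fy", "cx", "cy" (pixels), "pose" (4x4, takes a point from camera to world coordinates); the wrist camera has in their place "T_tool_cam" (4x4, takes a point from camera to tool coordinates, whose origin is the TCP and whose axes are the flange's). Camera axes: x right, y up, looking along -z (the intrinsics and any distortion apply to the point x, -y, -z); pixel columns grow to the right and rows downward; lengths in m; the calibration is good to about 2 mm. A picture is of the moment at which its call begins: read the wrist's pose just before it. camera_params takes no time and is no camera call.
A pose or a line that the arm cannot do raises ctrl.MotionError and nothing moves.
- ctrl.sign_off(): hands the job in; it is judged then, once.
Readings, each from a call of its own:
- ctrl.current_t(): time.
- ctrl.current_q(): joint angles.
- ctrl.current_dq(): joint speeds.
- ctrl.current_effort(): joint torques, N m.
- ctrl.current_tool_pos(): TCP position.
- ctrl.current_eef_rot(): TCP orientation.
- ctrl.current_contact_force(): force on the tool from outside, world axes, zero at the start.
- ctrl.current_wrist_torque(): the same for the moment, N m.
- ctrl.current_grip_width(): opening from 0.0 (shut) to 1.0 (fully open).
- ctrl.current_grasp_force(): force on a finger pad.
Only numpy, scipy, OpenCV 4.12 (cv2) and the standard library are available. Lean on these libraries where they do the work, as an engineer would, in place of code of your own. Each camera call takes 0.05 s, during which the arm holds its last target. There are 200 camera calls.

## Working session

There is one attempt and no reset: what is moved stays moved. The work goes in short steps, each a Python script; the robot and the scene stay as the last script left them, time stands still between calls to the robot, and variables do not carry over. Pictures are saved under pics/ and viewed, at most 10 in all, crops included, and the job is handed in when it is done.

```bash
mkdir -p pics
python3 - <<'E'
from bench import ctrl
import cv2,numpy as np
np.set_printoptions(precision=4,suppress=True)
a=[ctrl.read_camera(n) for n in("side","top")]
for n,i in zip(("side","top"),a):
    cv2.imwrite(f"pics/{n}0.png",i); print(n,ctrl.camera_params(n))
print(ctrl.camera_params("wrist"),ctrl.current_t(),ctrl.current_eef_rot())
E
```

```text
side {'fx': 435.7456365197373, 'fy': 435.7456365197373, 'cx': 325.51937775854117, 'cy': 197.65982167909394, 'pose': array([[-0.401 ,  0.7734, -0.4911, -0.0474],
       [-0.916 , -0.3319,  0.2252,  0.2616],
       [ 0.0112,  0.5401,  0.8415,  1.2881],
       [ 0.    ,  0.    ,  0.    ,  1.    ]])}
top {'fx': 434.3856259588177, 'fy': 434.3856259588177, 'cx': 321.6917102710542, 'cy': 201.4506046137588, 'pose': array([[ 0.0005,  0.9894, -0.1455,  0.4774],
       [-0.9999,  0.0026,  0.0139, -0.0459],
       [ 0.0142,  0.1455,  0.9893,  1.1688],
       [ 0.    ,  0.    ,  0.    ,  1.    ]])}
{'fx': 285.0130897350799, 'fy': 285.0130897350799, 'cx': 323.426827782291, 'cy': 198.92681839296048, 'T_tool_cam': array([[ 0.0005,  0.9661,  0.2583,  0.0728],
       [ 1.    , -0.0007,  0.0008, -0.0002],
       [ 0.001 ,  0.2583, -0.9661, -0.1704],
       [ 0.    ,  0.    ,  0.    ,  1.    ]])} 0.1 [[ 0.9086  0.4176 -0.0004]
 [ 0.4176 -0.9086  0.001 ]
 [ 0.0001 -0.0011 -1.    ]]
```

View pics/side0.png

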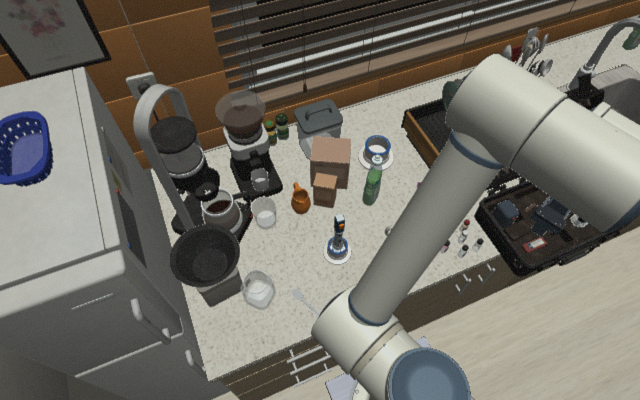

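View pics/top0.png

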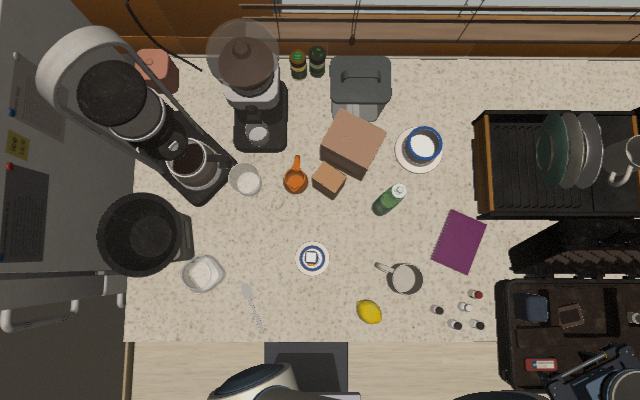

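The side view shows the brush in the small pot near (338,240), orange button at about (341,226). The top view shows it at about (312,258). Next I'll crop both and cast rays.

```bash
cat > h.py <<'E'
import numpy as np,cv2
from bench import ctrl
np.set_printoptions(precision=4,suppress=True)
def ray(p,uv,T=None):
    T=p["pose"] if T is None else T
    d=T[:3,:3]@np.array([(uv[0]-p["cx"])/p["fx"],-(uv[1]-p["cy"])/p["fy"],-1.])
    return T[:3,3],d/np.linalg.norm(d)
def atz(r,z): return r[0]+r[1]*(z-r[0][2])/r[1][2]
def cross(r1,r2):
    A=np.stack([r1[1],-r2[1]],1); s=np.linalg.lstsq(A,r2[0]-r1[0],rcond=None)[0]
    a=r1[0]+s[0]*r1[1]; b=r2[0]+s[1]*r2[1]; return (a+b)/2,np.linalg.norm(a-b)
def wristT():
    T=np.eye(4);T[:3,:3]=ctrl.current_eef_rot();T[:3,3]=ctrl.current_tool_pos()
    return T@ctrl.camera_params("wrist")["T_tool_cam"]
E
python3 - <<'E'
from h import *
s=cv2.imread("pics/side0.png");t=cv2.imread("pics/top0.png")
a=cv2.resize(s[205:270,305:375],(560,520),interpolation=cv2.INTER_CUBIC)[:, :400]
b=cv2.resize(t[235:285,287:337],(400,400),interpolation=cv2.INTER_CUBIC)
c=np.zeros((520,800,3),np.uint8);c[:,:400]=a;c[:400,400:]=b
cv2.imwrite("pics/crop0.png",c)
pt=ctrl.camera_params("top");ps=ctrl.camera_params("side")
for z in(0,.2,.229):print(atz(ray(pt,(312,258)),z))
E
```

```text
[ 0.4968 -0.0366  0.    ]
[ 0.4935 -0.0382  0.2   ]
[ 0.493  -0.0384  0.229 ]
```

View pics/crop0.png

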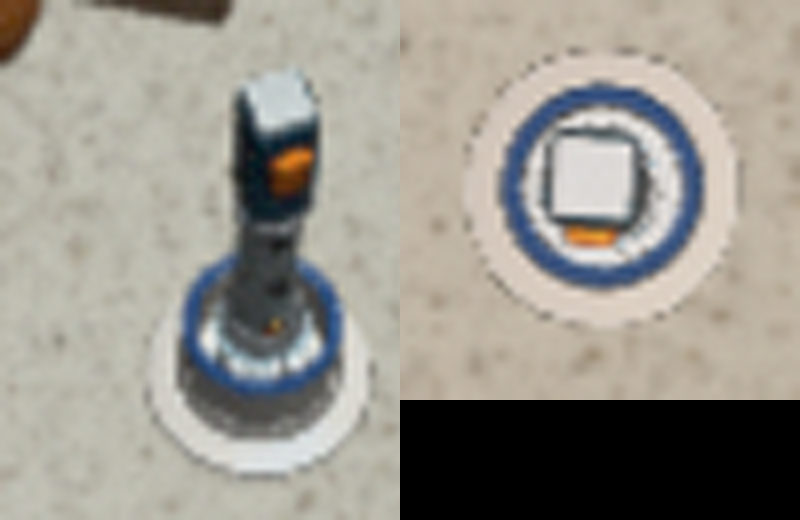

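Crop: the cap's pale top is centred near top-camera px (311,257.3), with the orange button on its −x (lower) side and yaw near 0–3°. I'll move above it and refine with the wrist camera.

Run:
```python
from h import *
p=ctrl.current_tool_pos()
ctrl.move_l([p[0],p[1],.36],vel=.3)
R=np.array([[0,1,0],[1,0,0],[0,0,-1.]])
ctrl.goto([.494,-.038,.34],R)
ctrl.sleep(.2)
T=wristT(); w=ctrl.read_camera("wrist"); cv2.imwrite("pics/w1.png",w); np.save("T1.npy",T)
print(ctrl.current_q(),ctrl.current_t(),ctrl.current_tool_pos(),ctrl.current_contact_force())
Ti=np.linalg.inv(T);c=ctrl.camera_params("wrist")
q=Ti@np.array([.494,-.038,.229,1]);print(c["cx"]+c["fx"]*q[0]/-q[2],c["cy"]-c["fy"]*q[1]/-q[2])
```

```text
[-11.3509  11.4503  83.2334  -0.0032  85.3181 -11.3076] 3.0667 [ 0.4941 -0.0384  0.34  ] [-0.8413  0.0722  0.1385]
323.4382202307558 196.51034624152646
```

View pics/w1.png

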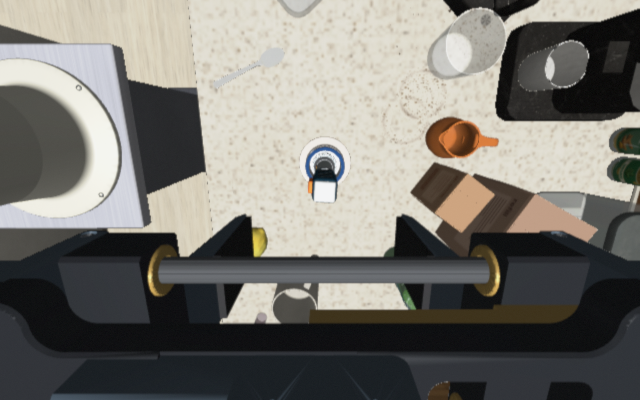

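The wrist view shows the brush head-on: cap at about (324,190), button to its left at about (311,187), pot rim centred near (325,162). Now I'll extract these by mask and triangulate.

Run:
```python
from h import *
def big(m,near):
    n,l,s,c=cv2.connectedComponentsWithStats(m.astype(np.uint8))
    k=min([i for i in range(1,n) if s[i,4]>4],key=lambda i:np.hypot(*(c[i]-near)))
    return c[k],s[k,4],np.argwhere(l==k)[:,::-1]
im={n:cv2.imread(f"pics/{f}.png") for n,f in(("side","side0"),("top","top0"),("wrist","w1"))}
P={n:ctrl.camera_params(n) for n in im};T={n:P[n].get("pose") for n in im};T["wrist"]=np.load("T1.npy")
near={"side":((340,219),(341,226)),"top":(( 311,257),(311,264.5)),"wrist":((325,190),(311,187))}
C={};B={}
for n,i in im.items():
    h=cv2.cvtColor(i,cv2.COLOR_BGR2HSV)
    cap=(h[...,2]>150)&(h[...,1]<45); org=(h[...,0]>5)&(h[...,0]<22)&(h[...,1]>140)&(h[...,2]>110)
    c,a,pts=big(cap,near[n][0]); o,ao,po=big(org,near[n][1])
    print(n,"cap",c,a,cv2.minAreaRect(pts.astype(np.float32)),"btn",o,ao)
    C[n]=ray(P[n],c,T[n]);B[n]=ray(P[n],o,T[n])
for X in(C,B):
    for a,b in(("side","top"),("side","wrist"),("top","wrist")):print(a,b,*cross(X[a],X[b]))
for n in im:print(n,"cap@.229",atz(C[n],.229),"btn@.2",atz(B[n],.2))
```

```text
side cap [364.2887 208.2809] 37495 ((390.50006103515625, 173.99996948242188), (212.83914184570312, 549.4219360351562), 45.0) btn [341.0909 224.8182] 11
top cap [311.9686 257.6368] 223 ((312.1538391113281, 257.73077392578125), (18.582456588745117, 19.414506912231445), 56.3099365234375) btn [310.2727 264.0909] 11
wrist cap [325.1368 159.8351] 285 ((324.5, 162.0), (22.0, 29.0), 90.0) btn [309.8182 186.5909] 44
side top [ 0.4759 -0.0619  0.2979] 0.056920017350599636
side wrist [ 0.4754 -0.0375  0.2994] 0.09888062703461291
top wrist [ 0.498  -0.036  -0.0532] 0.0014174443234174897
side top [ 0.481  -0.033   0.2076] 0.003490418300520269
side wrist [ 0.4795 -0.0307  0.2126] 0.0011120560875549851
top wrist [ 0.4795 -0.0342  0.1998] 0.0013894574324162922
side cap@.229 [ 0.4942 -0.1089  0.229 ] btn@.2 [ 0.4857 -0.0335  0.2   ]
top cap@.229 [ 0.4938 -0.0383  0.229 ] btn@.2 [ 0.4802 -0.0344  0.2   ]
wrist cap@.229 [ 0.4957 -0.0007  0.229 ] btn@.2 [ 0.4788 -0.0341  0.2   ]
```

Run:
```python
from h import *
w=cv2.imread("pics/w1.png")
cv2.imwrite("pics/crop1.png",cv2.resize(w[130:210,290:360],(560,640)[:2],interpolation=cv2.INTER_CUBIC)[40:])
```

```text
(no output)
```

View pics/crop1.png

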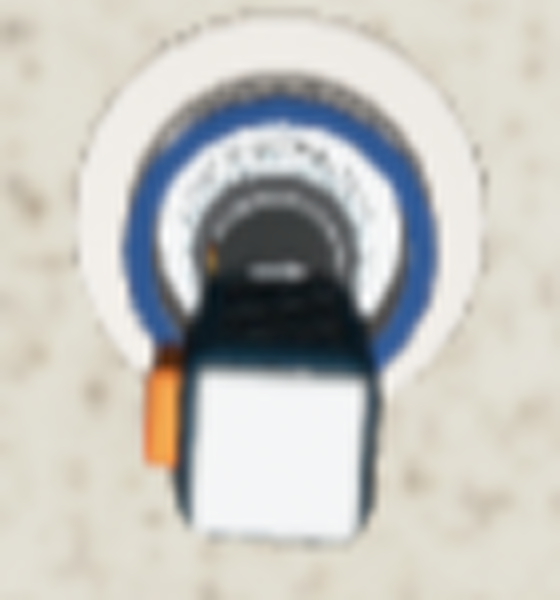

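Cap corners in the crop put its centre at wrist px (324.8,191.8). That gives (0.495,−0.033), against (0.495,−0.036) from the top camera and (0.495,−0.035) from the button. Yaw is about −2.8°. I'll grip across the button.

```bash
cat >> h.py <<'E'
C0=np.array([.495,-.035])
def Rz(deg):
    c,s=np.cos(np.radians(deg)),np.sin(np.radians(deg))
    return np.array([[c,-s,0],[s,c,0],[0,0,1]])@np.array([[0,1,0],[1,0,0],[0,0,-1.]])
E
python3 - <<'E'
from h import *
ctrl.move_l([*C0,.30],vel=.2,ori=Rz(-2.8))
print(ctrl.move_l([*C0,.181],vel=.12,contact_N=8),ctrl.current_tool_pos(),ctrl.current_contact_force())
ctrl.command_gripper(0.0); ctrl.sleep(.4)
print(ctrl.current_grip_width()*91,ctrl.current_grasp_force(),ctrl.current_contact_force(),ctrl.current_wrist_torque(),ctrl.current_t())
cv2.imwrite("pics/s2.png",ctrl.read_camera("side"))
E
```

```text
False [ 0.4954 -0.0351  0.1817] [-0.6806 -0.3463 -0.4747]
25.73521956530941 29.999098107218742 [ 0.2652 -0.5042 -1.7476] [-0.0183 -0.0001  0.0237] 5.9667
```

Flush squeeze at 26 mm. Pulling up, with fine steps near the second stop while watching the force.

Run:
```python
from h import *
p=ctrl.current_tool_pos();z0=p[2];print(p)
ctrl.move_l([p[0],p[1],z0+.03],vel=.05);print(ctrl.current_tool_pos()[2]-z0,ctrl.current_contact_force(),ctrl.current_grip_width()*91)
ctrl.move_l([p[0],p[1],z0+.064],vel=.05)
for k in range(64,75):
    ctrl.move_l([p[0],p[1],z0+k/1000],vel=.02);ctrl.sleep(.15)
    f=np.mean([ctrl.current_contact_force()[2] for _ in range(3)])
    print(k,round(ctrl.current_tool_pos()[2]-z0,4),round(f,2))
    if k==64: f0=f
    if k>66 and f<f0-1.2: break
cv2.imwrite("pics/s3.png",ctrl.read_camera("side"));print(ctrl.current_t(),ctrl.current_tool_pos())
```

```text
[ 0.495 -0.035  0.181]
0.030048553882749685 [-0.7144 -0.5091  0.3446] 25.798391183633726
64 0.0639 -2.09
65 0.065 0.81
66 0.0661 0.43
67 0.067 0.7
68 0.0681 1.11
69 0.069 0.08
70 0.0701 0.25
71 0.0708 -5.8
10.85 [ 0.4949 -0.035   0.2518]
```

Run:
```python
from h import *
for _ in range(6): ctrl.sleep(.05);print(ctrl.current_contact_force())
p=ctrl.current_tool_pos(); ctrl.move_l([p[0],p[1],.181+.0715],vel=.02);ctrl.sleep(.15)
print([ctrl.current_contact_force()[2] for _ in range(4)],ctrl.current_tool_pos(),ctrl.current_t())
a=cv2.imread("pics/side0.png")[160:280,290:390];b=ctrl.read_camera("side")[160:280,290:390]
cv2.imwrite("pics/cmp.png",cv2.resize(np.hstack([a,b]),(800,480),interpolation=cv2.INTER_CUBIC))
```

```text
[ 0.7188  1.2707 -5.1266]
[-0.1297 -0.212  -5.0978]
[ 0.1017 -0.9858 -5.5884]
[-0.5711  0.004  -5.9501]
[-0.0221  0.1292 -6.3132]
[-0.1953 -0.1495 -5.8115]
[np.float64(-5.372135524288435), np.float64(-5.372135524288435), np.float64(-5.372135524288435), np.float64(-5.372135524288435)] [ 0.4949 -0.035   0.2525] 11.55
```

View pics/cmp.png

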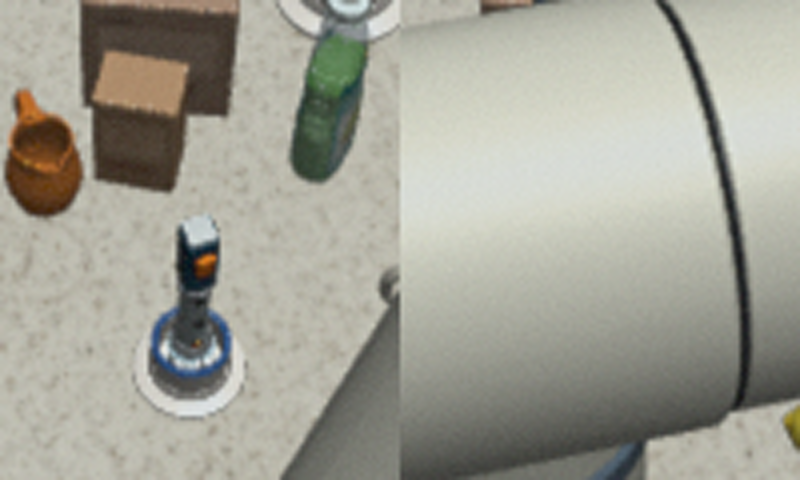

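The side camera is blocked by the arm, but the force settled at the full brush weight (−5.5 N). So the handle is at end of travel and the head is about 1 mm off the floor. I'll release, back off upward, and check with the wrist camera.

Run:
```python
from h import *
ctrl.command_gripper(.55);ctrl.sleep(.2)
ctrl.command_gripper(1.0)
print(ctrl.current_grip_width(),ctrl.current_contact_force())
p=ctrl.current_tool_pos(); ctrl.move_l([*C0,.40],vel=.15);ctrl.sleep(.2)
T=wristT();w=ctrl.read_camera("wrist");cv2.imwrite("pics/w4.png",w);np.save("T4.npy",T)
cv2.imwrite("pics/s4.png",ctrl.read_camera("side"))
cv2.imwrite("pics/t4.png",ctrl.read_camera("top"))
c=ctrl.camera_params("wrist");Ti=np.linalg.inv(T)
for z in(.295,.299,.303):
    q=Ti@np.array([*C0,z,1]);print(z,c["cx"]-c["fx"]*q[0]/q[2],c["cy"]+c["fy"]*q[1]/q[2])
cv2.imwrite("pics/crop4.png",cv2.resize(w[130:210,290:360],(525,600),interpolation=cv2.INTER_CUBIC))
print(ctrl.current_t())
```

```text
1.0004926822561089 [ 0.166   0.3595 -0.0228]
0.295 323.8507447619706 198.6675557403794
0.299 323.85087159183144 199.71043592413238
0.303 323.8510019665144 200.7824640129224
14.6167
```

View pics/crop4.png

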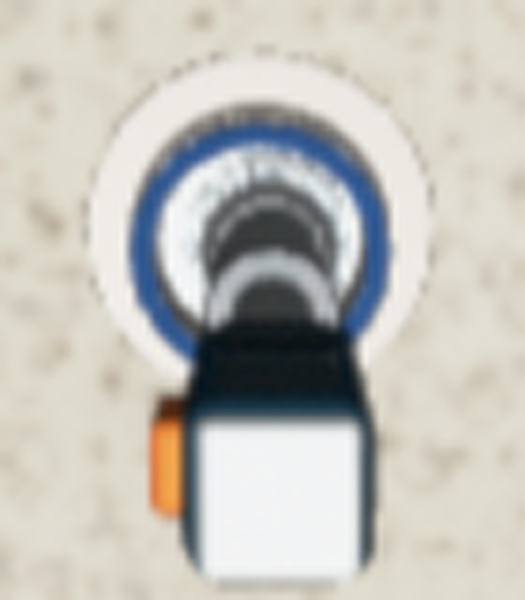

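The handle is drawn out, since the inner rod shows above the sleeve. The button is about 5 mm proud at crop (168,465), so it is out and locked. The cap centre is at wrist px ≈(327,196), or roughly (0.498,−0.032), with yaw still −2.8°. I'll turn 90° and grip the ribbed sides.

Run:
```python
from h import *
C=np.array([.4975,-.0325]);R=Rz(-92.8) 
for a in(-92.8,87.2):print(a,ctrl.ik([*C,.40],Rz(a)))
q=ctrl.ik([*C,.40],R)
if q is None or abs(q[5])>150:R=Rz(87.2)
ctrl.goto([*C,.40],R)
print(ctrl.move_l([*C,.251],vel=.12,contact_N=8),ctrl.current_tool_pos())
ctrl.command_gripper(0.0);ctrl.sleep(.3)
print(ctrl.current_grip_width()*91,ctrl.current_grasp_force(),ctrl.current_contact_force())
ctrl.move_l([*C,.261],vel=.03);ctrl.sleep(.2);print(ctrl.current_contact_force(),ctrl.current_t())
ctrl.move_l([*C,.331],vel=.06);ctrl.sleep(.4);print(ctrl.current_contact_force(),ctrl.current_wrist_torque(),ctrl.current_grip_width()*91,ctrl.current_tool_pos(),ctrl.current_t())
i=[ctrl.read_camera(n) for n in("side","top","wrist")]
for n,x in zip("stw",i):cv2.imwrite(f"pics/{n}5.png",x)
cv2.imwrite("pics/v5.png",np.vstack([np.hstack([cv2.resize(i[0],(400,250)),cv2.resize(i[1],(400,250))]),np.hstack([cv2.resize(i[2][60:310,120:520],(560,350)),cv2.resize(i[0][150:300,290:390],(240,350))])]))
```

```text
-92.8 [-10.6034   9.9876  76.1434  -0.      93.869   82.1966]
87.2 [-10.6034   9.9876  76.1434  -0.      93.869  -97.8034]
False [ 0.4978 -0.0326  0.2516]
25.90916357117983 29.99989002943039 [-0.2921 -1.4624 -0.4331]
[-0.6879 -0.8439 -5.1453] 19.4583
[ 0.0258 -0.083  -4.5968] [ 0.0633  0.0138 -0.0309] 25.860188399605487 [ 0.4975 -0.0325  0.3309] 21.175
```

View pics/v5.png

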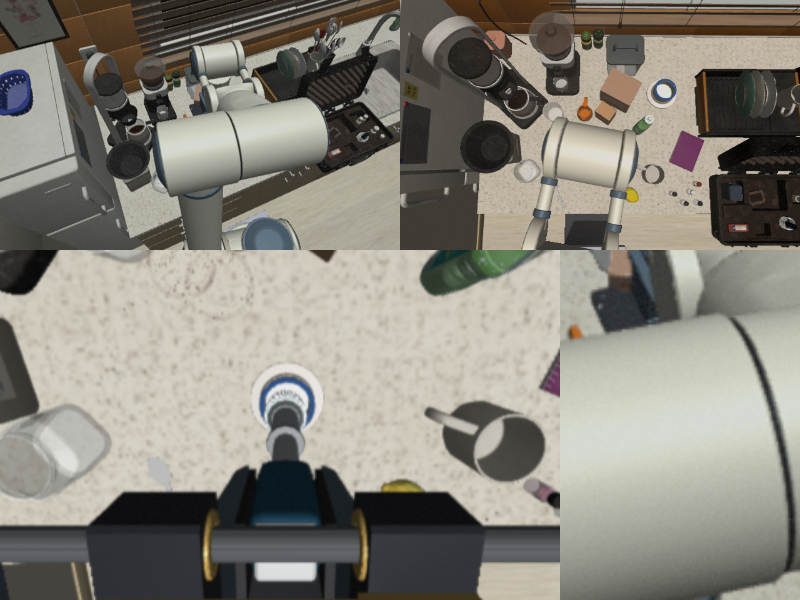

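The wrist view shows the brush gripped by its ribbed sides, with the inner rod still extended at (288,470) and the head above the pot rim at (287,400). The lift was 80 mm, more than the 44 mm needed, and the tool carries the brush's full weight. The neighbouring things in view are standing as before.

```bash
python3 -c "
from bench import ctrl
print(ctrl.sign_off(),ctrl.current_t())"
```

```text
the job is handed in; nothing more can be done
the job is handed in; nothing more can be done
```

I handed the job in: the brush is held upright by its ribbed sides above the pot, lifted 80 mm, with the handle drawn to the second stop. The button was seen out before I regripped, but the lock was not push-tested; about 21 s of the 45 s were used.

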